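Nest the immersion pots in the shield bay and fold the cover shut

ROBOT

A 6-joint arm with a two-finger parallel gripper is mounted at the origin on the work surface. World frame = base frame: x ahead of the robot, y to its left, z up, the work surface at z = 0. Lengths are in mm, angles in rad, forces in N, time in s.
With the tool pointing down it reaches from about 350 to 875 mm from the base axis. Payload 4.2 kg.
Tool frame: the origin (TCP) lies midway between the tips of the shut fingers; the grasp point (between the pads) lies 19 mm behind it (arm.tcp_to_grasp is the distance from the TCP to the grasp point, in mm); z points along the fingers, y is the line along which they close (so a half turn about z gives the same grasp; the last joint's range is limited). The gripper opens to 85 mm and grips with 20 to 120 N. Pads are 22 mm wide; open, the fingers measure 114 mm over their backs; the gripper's body (76 mm by 85 mm) begins 54 mm behind the grasp point. The pads swing forward as they close: fully open they stand 13 mm farther back than shut.
Start: joints at [-1.007, 0.385, 0.008, 0, -1.194, -0.259], TCP at [187.58, -596.165, 231.312] pointing down, gripper open.
Joint ranges: [-3.14, 3.14], [-1.21, 2.06], [-1.07, 1.41], [-3.16, 2.05], [-2.99, -0.16], [-3.1, 3.1]. Speed limits (rad/s): [2.79, 2.79, 3.14, 3.14, 3.14, 3.14].

INTERFACE

Orientations are given as a unit quaternion [x, y, z, w].
In Python, from bench import arm, get_image gives the robot as it stands.
- The arm moves only by the tool drive_tool, never from a script. Its argument "deltas" is a list of rows, each a list of 2 entries, a list of its own where there are three numbers: the shift along the tool's x, y, z in cm, then the turn, a rotation vector about the tool's x, y, z in degrees. In form: [[[x, y, z], [ax, ay, az]], ...]. A call has 1 to 12 rows; each row shifts and turns the commanded pose from where the row before left it, along the tool's axes as they then stand; what a row does not reach is not made up. A row lasts 1/10 s, in which the tool goes at most 50 mm and 8.59 degrees, less where a joint would pass 70% of its speed; a pose out of reach is approached as far as the arm can. A call with a gripper value outside its range is refused whole. "claw" is the finger opening in cm, from 0 to 8.54, set as the call begins (left out, the last holds). The fingers move at their own pace and stop on an object; the grip force is fixed at half the most. Time passes only in rows, so rows that do not move let the fingers close. It gives the time, the measured TCP pose, the force, the opening and the grip force at its end, in the units of the state.
- arm.read_state(): the state, without advancing time (a new reading comes with each control period).
- get_image(name): name is "scene" or "top" or "wrist"; returns a dict with "img" (480x640x3 uint8, red, green, blue), "fx", "fy", "cx", "cy" (pixels), "eye" and "orientation" of the camera in the world; the wrist camera has in their place "mount" (4x4, takes a point from camera to tool coordinates, whose origin is the TCP and whose axes are the flange's). Camera axes: x right, y down, z forward; pixel columns grow to the right and rows downward; lengths in mm; the calibration is good to about 2 mm. The wrist camera is an equidistant fisheye: a pixel r from the principal point sees the ray r / f radians off the axis. A picture is of the moment at which its call begins: read the wrist's pose just before it. There is no depth.
- arm.job_done(): hands the job in; it is judged then, once.
The state is a dict: "clock": time; "joints": joint angles; "joint_vel": joint speeds; "joint_efforts": joint torques, N m; "position": TCP position; "ee_rot": TCP orientation; "contact_force": force on the tool from outside, world axes, zero at the start; "wrist_torque": the same for the moment, N m; "gripper_width": finger opening in mm; "grasp_force": force on a finger pad.
Only numpy, scipy, OpenCV 4.12 (cv2) and the standard library are available. Lean on these libraries where they do the work, as an engineer would, in place of code of your own. Each camera call takes 0.05 s, during which the arm holds its last target. There are 200 camera calls.

TASK

Put the three pots away: stand the white one centred on the round pad of the black shield bay, with the orange one inside it and the yellow one inside that, each upright and sitting flat on the floor of the one around it. Then, with all three in place and let go, fold the bay's cover fully shut over them. Do not tip the pots over, and leave the other things on the bench where they are.

Things in the scene. Friction and masses are not known exactly. Their poses are not given: they have to be found in the camera images.
- bay: Black shield bay: 190 mm (its x) x 200 mm (its y) base plate 12 mm thick, fixed. Origin: centre of the underside, on the table. A 118 mm wall stands along its +y edge (inner face at y = +92 mm) and carries the folding cover; two 12 mm square posts, top at z = 122 mm, stand at its (x, y) = (+-89, -94) mm corners; the other sides are open.
- bay_pad (a point): Centre of the round orange-ringed pad (120 mm across) on top of the bay's base plate, 12 mm above the table; axes as the bay's. The place for the pots.
- cover (a joint): Angle of the stiff black folding cover, rad: 0 = shut, lying level over the bay; 1.57 = standing straight up on the bay's +y wall; it starts open at about 1.65 to 2.0, leaning outward, and stays where it is left (about 2 to 4 N at the edge moves it). 190 mm wide, 197 mm from hinge to free edge, 6 mm thick, orange along its free edge.
- cover_hinge (a point): Middle of the cover's hinge line, at (0, +96, 125) mm in the bay's frame; the line runs along the bay's x. Cover shut: the cover runs from here towards the bay's -y, underside 125 mm and top 131 mm above the table.
- cover_edge (a point): Middle of the cover's orange free edge. It turns with the cover; cover shut: 197 mm from the hinge towards the bay's -y.
- pot_large: White open round plastic pot with straight walls, 120 mm outside, 64 mm tall to the rim, wall 4 mm, floor 5 mm thick. Origin: centre of the underside. A blue upright lift tab stands on the rim on its +x side: 10 mm thick (radially), 24 mm wide, rising 30 mm above the rim, its outer face 66 mm from the pot's axis.
- pot_large_tab (a point): Centre of the large pot's lift tab, 61 mm out along the pot's +x and 79 mm above its underside; axes as the pot's.
- pot_middle: Orange open round plastic pot with straight walls, 90 mm outside, 60 mm tall to the rim, wall 4 mm, floor 5 mm thick. Origin: centre of the underside. A blue upright lift tab stands on the rim on its +x side: 10 mm thick (radially), 24 mm wide, rising 30 mm above the rim, its outer face 51 mm from the pot's axis.
- pot_middle_tab (a point): Centre of the middle pot's lift tab, 46 mm out along the pot's +x and 75 mm above its underside; axes as the pot's.
- pot_small: Yellow open round plastic pot with straight walls, 60 mm outside, 56 mm tall to the rim, wall 4 mm, floor 5 mm thick. Origin: centre of the underside. A blue upright lift tab stands on the rim on its +x side: 10 mm thick (radially), 24 mm wide, rising 30 mm above the rim, its outer face 36 mm from the pot's axis.
- pot_small_tab (a point): Centre of the small pot's lift tab, 31 mm out along the pot's +x and 71 mm above its underside; axes as the pot's.
- dropper: Bystander: white dropper bottle with a blue cap, 42 mm across, 72 mm tall. Origin: centre of the underside.
- reagent: Bystander: amber jar with a black lid, 64 mm across, 100 mm tall. Origin: centre of the underside.
- slidebox: Bystander: blue and white microscope-slide box, 85 x 70 x 30 mm. Origin: centre of the underside.
- mouse: Bystander: black computer mouse, 100 x 58 x 26 mm. Origin: centre of the underside.
- tape: Bystander: black tape dispenser with a clear roll, 120 x 50 x 62 mm. Origin: centre of the underside.
- sharps: Bystander: yellow tub with a red lid, 94 mm across, 105 mm tall. Origin: centre of the underside.
- joystick: Bystander: white controller with a dial and a small stick, 130 x 100 mm, 69 mm tall to the stick. Origin: centre of the underside.
Not all that is in view belongs to the job. Of the things like the pot_middle, leave any that is pink or turquoise; of the rest the smaller one is meant.

How it is judged:
By the outcome, as a careful person would: the job done as asked, in the order asked, and still so for the second after the job is handed in, with the robot touching nothing.
It also fails if it takes over 72 s, if anything falls off the work surface, if the arm or the gripper's body presses on something with over 40 N, if the wrist force passes 120 N, or if a joint passes its speed limit or range.

## Working session

There is one attempt and no reset: what is moved stays moved. The work goes in short steps, Python scripts to look and compute and a tool call to move; the robot and the scene stay as the last step left them, time stands still between calls to the robot, and variables do not carry over. Pictures are saved under pics/ and viewed, at most 10 in all, crops included, and the job is handed in when it is done.

Besides the shell and the picture viewer there is one more tool, called after "Emit:" as name(argument=value, ...) on one line, values as JSON. drive_tool: Moves the arm, as the interface text tells. Its arguments: {"type":"object","properties":{"deltas":{"type":"array"},"claw":{"type":"number"}},"required":["deltas"]}

```bash
mkdir -p pics; ls; python3 - <<'E'
from bench import arm, get_image
import cv2,json,numpy as np
s=arm.read_state(); print(s['clock'],s['position'],s['ee_rot'],s['contact_force'],s['gripper_width'])
for n in("scene","top"):
    d=get_image(n); cv2.imwrite(f'pics/{n}0.png',d['img'][:,:,::-1]); 
    m={k:np.array(v).tolist() for k,v in d.items() if k!='img'}; json.dump(m,open(f'{n}.json','w')); print(n,m)
d=get_image("wrist"); print({k:v for k,v in d.items() if k!='img'})
E
```

```text
pics
0.0 [ 187.43075895 -595.62511586  230.20700181] [-1.51690968e-01  9.88427360e-01  1.08013898e-03 -1.93446890e-04] [ 0.40259857  0.20629658 -0.75033114] 85.53029969063948
scene {'fx': 480.1043981213666, 'fy': 480.1043981213666, 'cx': 319.7071979745204, 'cy': 234.8500001253556, 'eye': [1107.9528593036362, -210.49978989088112, 1044.9861983440303], 'orientation': [0.7590364918789196, 0.5745714228258029, -0.1894479711187138, -0.24050104013720652]}
top {'fx': 606.5648560236576, 'fy': 606.5648560236576, 'cx': 318.58981678338995, 'cy': 237.1060998516098, 'eye': [115.08748808573341, -39.30800952273541, 1629.159253721594], 'orientation': [-0.6750559508258044, 0.7300627255938773, -0.0757635000796499, 0.07461750470760359]}
{'fx': 371.64829954431775, 'fy': 371.64829954431775, 'cx': 319.41892700489564, 'cy': 244.90675919193936, 'mount': array([[ 4.52984945e-04, -9.50548493e-01, -3.10575847e-01,
         7.97073035e+01],
       [ 9.99999878e-01,  4.91664921e-04, -4.62574931e-05,
         6.96316321e-02],
       [ 1.96669240e-04, -3.10575788e-01,  9.50548600e-01,
        -1.43184446e+02],
       [ 0.00000000e+00,  0.00000000e+00,  0.00000000e+00,
         1.00000000e+00]])}
```

View pics/scene0.png

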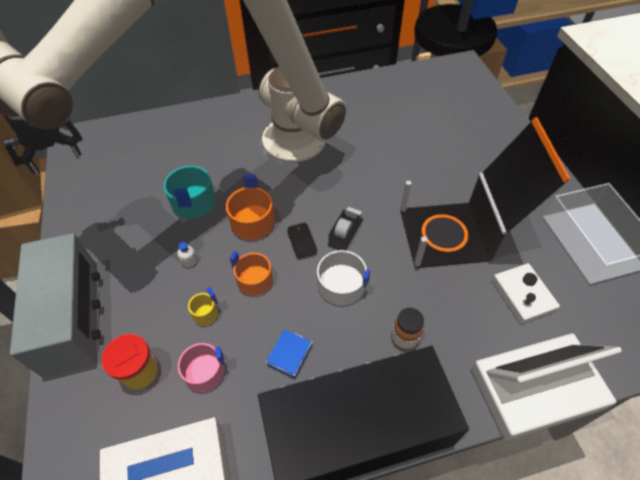

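View pics/top0.png

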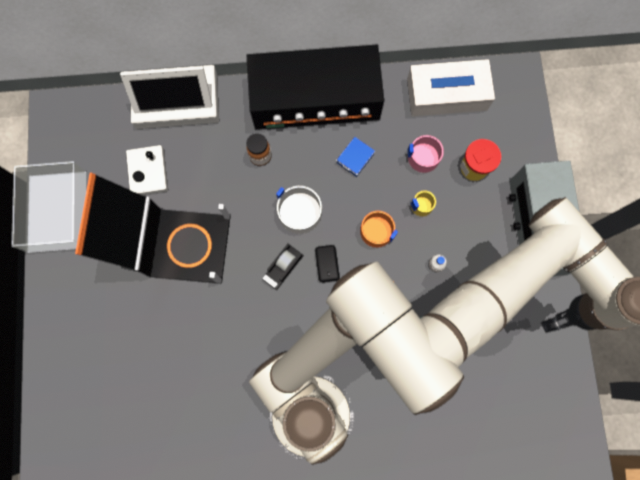

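Both views show the targets. Top view: white pot (299,208), small orange (378,228), yellow (424,203), bay ring (189,245), post tops (222,207) and (213,275). The larger orange pot is hidden under the arm here and sits at scene (250,212). Turquoise and pink are decoys.

```bash
cat > h.py <<'E'
import numpy as np, cv2, json
from scipy.spatial.transform import Rotation as R
def ray(m,uv):
    d=np.array([(uv[0]-m['cx'])/m['fx'],(uv[1]-m['cy'])/m['fy'],1.])
    return np.array(m['eye']),R.from_quat(m['orientation']).apply(d)
def onz(m,uv,z):
    e,d=ray(m,uv); return e+d*(z-e[2])/d[2]
def tri(m1,uv1,m2,uv2):
    e1,d1=ray(m1,uv1);e2,d2=ray(m2,uv2)
    t=np.linalg.lstsq(np.c_[d1,-d2],e2-e1,rcond=None)[0]
    a=e1+d1*t[0];b=e2+d2*t[1]; return (a+b)/2,np.linalg.norm(a-b)
def blobs(img,lo,hi,amin=15):
    hsv=cv2.cvtColor(img,cv2.COLOR_RGB2HSV); k=cv2.inRange(hsv,np.array(lo),np.array(hi))
    n,l,s,c=cv2.connectedComponentsWithStats(k)
    return [(c[i],s[i],l==i) for i in range(1,n) if s[i,4]>=amin]
def near(bl,uv,rad=25):
    return min(bl,key=lambda b:np.hypot(*(b[0]-uv)))
COL=dict(blue=((105,120,60),(128,255,255)),orange=((5,150,120),(17,255,255)),yellow=((22,150,100),(33,255,255)),white=((0,0,150),(180,50,255)))
def circ(m,mask,z):
    """fit circle to outer hull of mask cast on plane z"""
    c=max(cv2.findContours(mask.astype(np.uint8),cv2.RETR_EXTERNAL,cv2.CHAIN_APPROX_NONE)[0],key=len)
    return np.array([onz(m,p[0],z)[:2] for p in c])
def fit(P):
    A=np.c_[2*P,np.ones(len(P))]; s=np.linalg.lstsq(A,(P**2).sum(1),rcond=None)[0]
    return s[:2],np.sqrt(s[2]+s[0]**2+s[1]**2)
E
python3 - <<'E'
from h import *
I={n:cv2.imread(f'pics/{n}0.png')[:,:,::-1].copy() for n in('top','scene')}; M={n:json.load(open(n+'.json')) for n in I}
pots=dict(white=((299,208),(342,277),64,79,(280,192),(367,276)),orange=((378,228),(253,273),60,75,(393,236),(235,258)),yellow=((424,203),(203,308),56,71,(415,203),(212,295)))
for k,(ut,us,zr,zt,bt,bs) in pots.items():
    for n,u in(('top',ut),('scene',us)):
        bl=[b for b in blobs(I[n],*COL[k],40)]
        # blob whose box contains u, biggest
        bl=[b for b in bl if b[1][0]<=u[0]<=b[1][0]+b[1][2] and b[1][1]<=u[1]<=b[1][1]+b[1][3]]
        b=max(bl,key=lambda b:b[1][4])
        P=circ(M[n],b[2],zr); e=np.array(M[n]['eye'][:2])
        # keep far-side rim: points farther from the camera than the center
        c=P.mean(0); v=(c-e)/np.linalg.norm(c-e)
        for _ in range(4):
            Q=P[(P-c)@v>0.1*0]; c,r=fit(Q); 
        print(k,n,'rimfit',c.round(1),r.round(1),b[1])
    t=near(blobs(I['top'],*COL['blue']),bt);s=near(blobs(I['scene'],*COL['blue']),bs)
    print('  tab tri',[np.round(x,1) for x in tri(M['top'],t[0],M['scene'],s[0])],'onz',onz(M['top'],t[0],zt).round(1),onz(M['scene'],s[0],zt).round(1),t[0].round(),t[1][4],s[0].round(),s[1][4])
for n,u in(('top',(189,245)),('scene',(445,232))):
    b=[b for b in blobs(I[n],*COL['orange'],40) if np.hypot(*(b[0]-u))<12][0]
    print('ring',n,[np.round(x,1) for x in fit(circ(M[n],b[2],12))])
for n,us in(('top',((221,207),(212,275))),('scene',((407,182),(423,240)))):
    for u in us: print('post',n,onz(M[n],u,122).round(1))
for n,u in(('top',(88,217)),('scene',(550,150))):
    b=near([b for b in blobs(I[n],*COL['orange'],40)],u); q=cv2.boxPoints(cv2.minAreaRect(np.argwhere(b[2])[:,::-1].astype(np.float32)))
    print('edge',n,b[0].round(1),q.round(1).tolist())
E
```

```text
white top rimfit [545.1  -8.8] 50.8 [ 276  185   47   45 1425]
white scene rimfit [542.6 -10.7] 57.5 [ 316  250   51   44 1175]
  tab tri [array([579.6,  38.1,  81. ]), np.float64(0.8)] onz [580.3  38.6  79. ] [578.5  38.2  79. ] [280. 192.] 48 [366. 275.] 50
orange top rimfit [ 470.8 -213.9] 41.4 [361 211  34  34 478]
orange scene rimfit [ 460.1 -216.1] 29.3 [234 253  37  41 810]
  tab tri [array([ 441.5, -251.6,   78.2]), np.float64(0.6)] onz [ 442.2 -251.7   75. ] [ 439.2 -252.    75. ] [394. 235.] 37 [233. 256.] 56
yellow top rimfit [ 530.4 -345.4] 26.5 [415 192  20  23 244]
yellow scene rimfit [ 531.9 -349.7] 25.8 [188 293  29  32 669]
  tab tri [array([ 520.7, -316.8,   74.8]), np.float64(4.6)] onz [ 521.7 -315.1   71. ] [ 518.  -319.5   71. ] [414. 204.] 54 [210. 292.] 47
ring top [array([470.6, 298.2]), np.float64(59.9)]
ring scene [array([473.1, 296.8]), np.float64(56.5)]
post top [539.6 189.6 122. ]
post top [364.9 219.8 122. ]
post scene [368.5 216.6 122. ]
post scene [548.3 185.4 122. ]
edge top [ 85.4 213.3] [[75.30000305175781, 253.1999969482422], [89.5, 172.6999969482422], [95.19999694824219, 173.6999969482422], [81.0, 254.1999969482422]]
edge scene [550.2 149.3] [[530.0999755859375, 119.5999984741211], [536.9000244140625, 116.0], [570.2000122070312, 178.8000030517578], [563.5, 182.3000030517578]]
```

```bash
cat > plan.py <<'E'
import sys,numpy as np
from bench import arm
from scipy.spatial.transform import Rotation as R
# usage: plan.py x y z toolx_angle_deg : shift in CURRENT tool axes (cm), then rotvec (deg)
x,y,z,a=map(float,sys.argv[1:5]); s=arm.read_state(); r=R.from_quat(s['ee_rot'])
t=np.radians(a); g=R.from_matrix(np.c_[[np.cos(t),np.sin(t),0],[np.sin(t),-np.cos(t),0],[0,0,-1]])
print('shift cm',(r.inv().apply(np.array([x,y,z])-s['position'])/10).round(2),'rot deg',(r.inv()*g).as_rotvec(degrees=True).round(1),
 'shift in goal axes',(g.inv().apply(np.array([x,y,z])-s['position'])/10).round(2),'clock',round(s['clock'],2),'j6',round(s['joints'][5],2))
E
python3 plan.py 580 38 200 -36.5
```

```text
shift cm [-56.46  48.68   3.12] rot deg [ 1.00e-01  1.00e-01 -1.26e+02] shift in goal axes [ -6.14 -74.3    3.05] clock 0.15 j6 -0.26
```

Emit:
drive_tool(deltas=[[[-2.8, 2.4, 0.1], [0, 0, 0]], [[-2.8, 2.4, 0.1], [0, 0, 0]], [[-2.8, 2.4, 0.1], [0, 0, 0]], [[-2.8, 2.4, 0.1], [0, 0, 0]], [[-2.8, 2.4, 0.1], [0, 0, 0]], [[-2.8, 2.4, 0.1], [0, 0, 0]], [[-2.8, 2.4, 0.1], [0, 0, 0]], [[-2.8, 2.4, 0.1], [0, 0, 0]], [[-2.8, 2.4, 0.1], [0, 0, 0]], [[-2.8, 2.4, 0.1], [0, 0, 0]]], claw=4)

```text
clock: 1.15
position: [383.1, -281.7, 221.2]
ee_rot: [-0.152, 0.988, 0.0, -0.0]
contact_force: [0.3, -0.2, 0.9]
gripper_width: 40.5
grasp_force: 0.0
```

Emit:
drive_tool(deltas=[[[-2.8, 2.4, 0.2], [0, 0, 0]], [[-2.8, 2.4, 0.2], [0, 0, 0]], [[-2.8, 2.4, 0.2], [0, 0, 0]], [[-2.8, 2.4, 0.2], [0, 0, 0]], [[-2.8, 2.4, 0.2], [0, 0, 0]], [[-2.8, 2.4, 0.2], [0, 0, 0]], [[-2.8, 2.4, 0.2], [0, 0, 0]], [[-2.8, 2.4, 0.2], [0, 0, 0]], [[-2.8, 2.4, 0.2], [0, 0, 0]], [[-2.8, 2.4, 0.2], [0, 0, 0]]])

```text
clock: 2.15
position: [578.1, 31.2, 200.9]
ee_rot: [-0.152, 0.988, 0.0, -0.0]
contact_force: [1.4, 0.5, -0.3]
gripper_width: 39.8
grasp_force: 0.0
```

Emit:
drive_tool(deltas=[[[0, 0, 0], [0, 0, -8]], [[0, 0, 0], [0, 0, -8]], [[0, 0, 0], [0, 0, -8]], [[0, 0, 0], [0, 0, -8]], [[0, 0, 0], [0, 0, -8]], [[0, 0, 0], [0, 0, -8]], [[0, 0, 0], [0, 0, -8]], [[0, 0, 0], [0, 0, -8]], [[0, 0, 0], [0, 0, -8]], [[0, 0, 0], [0, 0, -8]], [[0, 0, 0], [0, 0, -8]], [[0, 0, 0], [0, 0, -8]]])

```text
clock: 3.35
position: [577.5, 29.7, 200.9]
ee_rot: [0.838, -0.546, -0.0, 0.0]
contact_force: [-0.2, -0.4, -0.2]
gripper_width: 40.3
grasp_force: 0.0
```

Emit:
drive_tool(deltas=[[[0, 0, 0], [0, 0, -8]], [[0, 0, 0], [0, 0, -8]], [[0, 0, 0], [0, 0, -8]], [[0, 0, 0], [0, 0, -6]], [[0, 0, 0], [0, 0, 0]]])

```text
clock: 3.85
position: [577.5, 29.7, 201.0]
ee_rot: [0.95, -0.314, -0.0, 0.0]
contact_force: [0.7, 0.6, -0.8]
gripper_width: 39.8
grasp_force: 0.0
```

```bash
python3 plan.py 580 38 200 -36.5; cat >> h.py <<'E'
def wray(d,s,uv):
    """fisheye pixel -> world origin, direction"""
    v=np.array([uv[0]-d['cx'],uv[1]-d['cy']]); r=np.hypot(*v); th=r/d['fx']
    c=np.r_[v/max(r,1e-9)*np.sin(th),np.cos(th)]; m=np.array(d['mount']); q=R.from_quat(s['ee_rot'])
    return s['position']+q.apply(m[:3,3]),q.apply(m[:3,:3]@c)
def wz(d,s,uv,z):
    e,v=wray(d,s,uv); return e+v*(z-e[2])/v[2]
def wtab(d,s,zt,n=''):
    """blue tab top face blob -> minAreaRect corners on plane of tab top"""
    out=[]
    for b in blobs(d['img'],*COL['blue'],150):
        c=max(cv2.findContours(b[2].astype(np.uint8),cv2.RETR_EXTERNAL,cv2.CHAIN_APPROX_NONE)[0],key=len)
        P=np.array([wz(d,s,p[0],zt)[:2] for p in c],np.float32); out.append((b[0].round(),b[1][4],cv2.minAreaRect(P)))
    return out
E
python3 - <<'E'
from h import *; from bench import arm,get_image
s=arm.read_state(); d=get_image('wrist'); cv2.imwrite('pics/w1.png',d['img'][:,:,::-1])
for o in wtab(d,s,94): print(o)
E
```

```text
shift cm [-0.29 -0.81  0.1 ] rot deg [ 0.   0.  -0.1] shift in goal axes [-0.29 -0.81  0.1 ] clock 3.85 j6 0.6
(array([417.,  30.]), np.int32(339), ((656.1710815429688, -115.41966247558594), (56.898582458496094, 21.49794578552246), 27.860593795776367))
(array([437.,  15.]), np.int32(2381), ((663.6808471679688, -132.40797424316406), (55.70573806762695, 30.03049087524414), 50.37738800048828))
(array([631.,  73.]), np.int32(386), ((541.2235107421875, -275.1284484863281), (32.01259231567383, 20.65755271911621), 67.30882263183594))
(array([633., 178.]), np.int32(343), ((460.1799621582031, -230.89254760742188), (23.459186553955078, 22.36748695373535), 50.9456672668457))
(array([310., 237.]), np.int32(600), ((584.5755615234375, 32.17274475097656), (9.84669017791748, 33.8103141784668), 49.70243453979492))
(array([629., 375.]), np.int32(624), ((224.13497924804688, -171.5716552734375), (92.74490356445312, 31.660236358642578), 18.66743278503418))
```

View pics/w1.png

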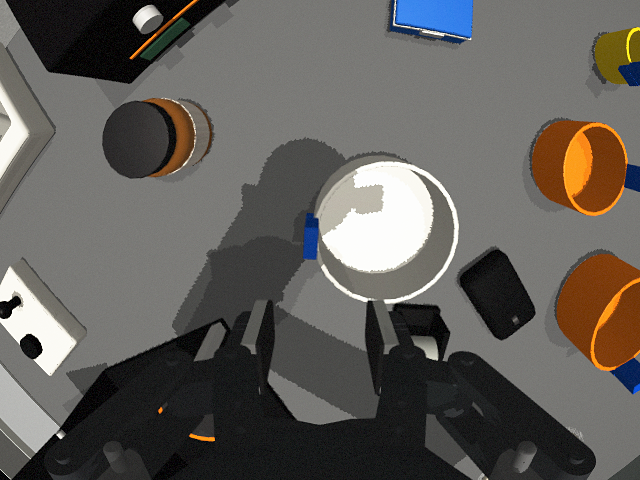

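The wrist view shows the white pot's tab at (310,237), with its rim centred near (388,232). Corrected, the tab is at (580.6, 35.1), radial angle about 50°.

Emit:
drive_tool(deltas=[[[-0.1, -0.6, 0], [0, 0, 3.5]], [[0, 0, 2], [0, 0, 0]], [[0, 0, 3], [0, 0, 0]], [[0, 0, 3], [0, 0, 0]], [[0, 0, 2.5], [0, 0, 0]], [[0, 0, 2], [0, 0, 0]], [[0, 0, 1], [0, 0, 0]], [[0, 0, 0], [0, 0, 0]], [[0, 0, 0], [0, 0, 0]]])

```text
clock: 4.8
position: [581.2, 35.3, 67.1]
ee_rot: [0.94, -0.342, 0.001, -0.0]
contact_force: [0.3, -0.1, 0.6]
gripper_width: 39.6
grasp_force: 0.0
```

Emit:
drive_tool(deltas=[[[0, 0, 0], [0, 0, 0]], [[0, 0, 0], [0, 0, 0]], [[0, 0, 0], [0, 0, 0]], [[0, 0, 0], [0, 0, 0]], [[0, 0, 0], [0, 0, 0]], [[0, 0, 0], [0, 0, 0]]], claw=0.6)

```text
clock: 5.4
position: [581.3, 35.4, 67.6]
ee_rot: [0.94, -0.342, 0.001, -0.001]
contact_force: [-1.9, 0.8, 5.8]
gripper_width: 8.9
grasp_force: 60.3
```

Emit:
drive_tool(deltas=[[[0, 0, -0.5], [0, 0, 0]], [[0, 0, -1], [0, 0, 0]], [[0, 0, -2], [0, 0, 0]], [[0, 0, -2], [0, 0, 0]], [[0, 0, -2], [0, 0, 0]], [[0, 0, -2], [0, 0, 0]], [[0, 0, -2], [0, 0, 0]], [[0, 0, -2], [0, 0, 0]], [[0, 0, -1.5], [0, 0, 0]], [[0, 0, 0], [0, 0, 0]]])

```text
clock: 6.4
position: [581.6, 35.3, 219.0]
ee_rot: [0.94, -0.342, 0.002, -0.001]
contact_force: [0.2, -0.0, -1.7]
gripper_width: 8.8
grasp_force: 59.2
```

```bash
python3 plan.py 531.6 287 217 -99.7;python3 - <<'E'
from h import *; from bench import arm,get_image
s=arm.read_state(); d=get_image('wrist'); cv2.imwrite('pics/w2.png',d['img'][:,:,::-1])
print(s['contact_force'],s['gripper_width'])
E
```

```text
shift cm [-20.01 -16.05   0.21] rot deg [-0.3 -0.  59.7] shift in goal axes [-23.96   9.17   0.2 ] clock 6.4 j6 0.53
[ 0.19315618 -0.02000032 -1.65965265] 8.81499192649104
```

View pics/w2.png

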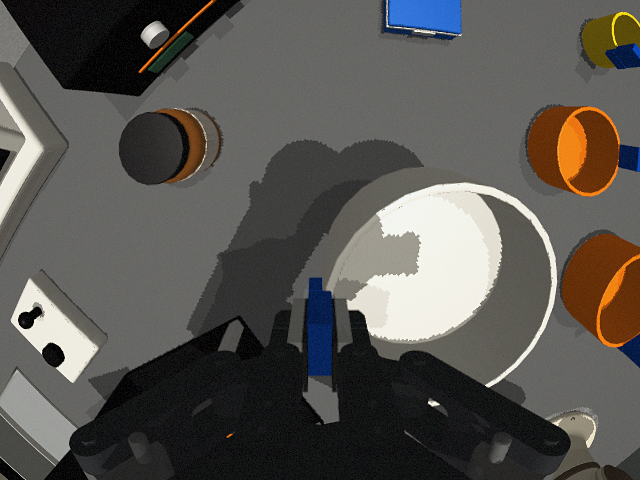

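Pot is held level. Outer rim arc passes about (440,187),(480,183),(520,204),(548,240),(556,280),(548,325),(520,365),(487,387). I'll cast these onto the rim plane to get the pot centre relative to the tool.

```bash
python3 - <<'E'
from h import *; from bench import arm,get_image
s=arm.read_state(); d=get_image('wrist')
P=np.array([wz(d,s,u,s['position'][2]-3.6)[:2] for u in [(440,187),(480,183),(520,204),(548,240),(556,280),(548,325),(520,365),(487,387)]])
c,r=fit(P); q=R.from_quat(s['ee_rot'])
print(c,r,'centre in tool axes',q.inv().apply(np.r_[c-s['position'][:2],0]).round(1))
E
```

```text
[540.21530054 -11.58920615] 59.12264880227865 centre in tool axes [-0.7 61.9 -0.1]
```

Emit:
drive_tool(deltas=[[[-2, -1.6, 0], [0, 0, 0]], [[-2, -1.6, 0], [0, 0, 0]], [[-2, -1.6, 0], [0, 0, 0]], [[-2, -1.6, 0], [0, 0, 0]], [[-2, -1.6, 0], [0, 0, 0]], [[-2, -1.6, 0], [0, 0, 0]], [[-2, -1.6, 0], [0, 0, 0]], [[-2, -1.6, 0], [0, 0, 0]], [[-2, -1.6, 0], [0, 0, 0]], [[-2, -1.6, 0], [0, 0, 0]]])

```text
clock: 7.5
position: [529.2, 286.9, 214.5]
ee_rot: [0.94, -0.342, -0.001, 0.001]
contact_force: [0.2, 0.5, -1.3]
gripper_width: 9.1
grasp_force: 59.2
```

Emit:
drive_tool(deltas=[[[0, 0, 0], [0, 0, 6]], [[0, 0, 0], [0, 0, 6]], [[0, 0, 0], [0, 0, 6]], [[0, 0, 0], [0, 0, 6]], [[0, 0, 0], [0, 0, 6]], [[0, 0, 0], [0, 0, 6]], [[0, 0, 0], [0, 0, 6]], [[0, 0, 0], [0, 0, 6]], [[0, 0, 0], [0, 0, 6]], [[0, 0, 0], [0, 0, 6]], [[0, 0, 0], [0, 0, 0]]])

```text
clock: 8.6
position: [529.6, 285.9, 214.6]
ee_rot: [-0.643, 0.766, 0.0, -0.002]
contact_force: [-0.2, -0.0, -2.5]
gripper_width: 9.0
grasp_force: 59.2
```

```bash
python3 plan.py 531.6 287 80 -99.7;python3 - <<'E'
from h import *; from bench import arm,get_image
s=arm.read_state()
for n in('top','scene'):
    d=get_image(n); cv2.imwrite(f'pics/{n}1.png',d['img'][:,:,::-1])
print(s['contact_force'],s['gripper_width'])
E
```

```text
shift cm [-0.18 -0.21 13.46] rot deg [ 0.1 -0.1 -0.3] shift in goal axes [-0.15 -0.18 13.46] clock 8.6 j6 -0.94
[-0.19210678 -0.02354331 -2.5218062 ] 9.04549514917408
```

View pics/scene1.png

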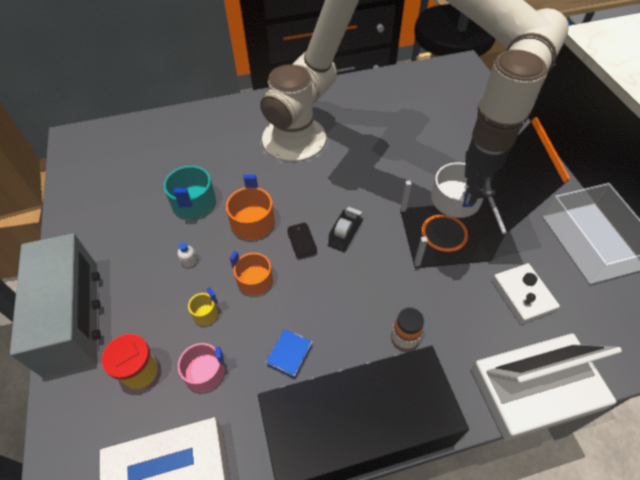

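Pot hovers above the ring in the bay, cover still open and clear of the gripper.

Emit:
drive_tool(deltas=[[[-0.2, -0.2, 2], [0, 0, -0.3]], [[0, 0, 2], [0, 0, 0]], [[0, 0, 2], [0, 0, 0]], [[0, 0, 2], [0, 0, 0]], [[0, 0, 2], [0, 0, 0]], [[0, 0, 1.5], [0, 0, 0]], [[0, 0, 1], [0, 0, 0]], [[0, 0, 0.4], [0, 0, 0]], [[0, 0, 0.3], [0, 0, 0]], [[0, 0, 0], [0, 0, 0]]])

```text
clock: 9.7
position: [532.8, 288.1, 84.6]
ee_rot: [-0.645, 0.764, -0.0, 0.0]
contact_force: [0.5, 0.1, -2.3]
gripper_width: 8.9
grasp_force: 59.2
```

```bash
python3 plan.py 531.7 287.2 79.6 -99.7
```

```text
shift cm [0.11 0.09 0.5 ] rot deg [-0.  0. -0.] shift in goal axes [0.11 0.09 0.5 ] clock 9.7 j6 -0.93
```

Emit:
drive_tool(deltas=[[[0.1, 0.1, 0.2], [0, 0, 0]], [[0, 0, 0.2], [0, 0, 0]], [[0, 0, 0.1], [0, 0, 0]], [[0, 0, 0], [0, 0, 0]]])

```text
clock: 10.1
position: [531.5, 287.2, 79.7]
ee_rot: [-0.645, 0.764, -0.0, 0.0]
contact_force: [-0.2, 0.5, -0.0]
gripper_width: 9.4
grasp_force: 59.4
```

Emit:
drive_tool(deltas=[[[0, 0, 0], [0, 0, 0]], [[0, 0, 0], [0, 0, 0]], [[0, 0, 0], [0, 0, 0]], [[0, 0, 0], [0, 0, 0]]], claw=4)

```text
clock: 10.5
position: [531.5, 287.2, 79.4]
ee_rot: [-0.645, 0.765, -0.0, 0.0]
contact_force: [0.5, -0.5, -0.4]
gripper_width: 40.1
grasp_force: 0.0
```

Emit:
drive_tool(deltas=[[[0, 0, -2], [0, 0, 0]], [[0, 0, -3], [0, 0, 0]], [[0, 0, -3], [0, 0, 0]], [[0, 0, -3], [0, 0, 0]], [[0, 0, -2], [0, 0, 0]], [[0, 0, 0], [0, 0, 0]]])

```text
clock: 11.1
position: [533.0, 288.2, 213.2]
ee_rot: [-0.645, 0.764, -0.0, 0.004]
contact_force: [-1.5, 0.0, -0.3]
gripper_width: 40.0
grasp_force: 0.0
```

```bash
python3 plan.py 441 -250 210 -36.5; python3 - <<'E'
from h import *; from bench import arm,get_image
s=arm.read_state(); d=get_image('wrist'); cv2.imwrite('pics/w3.png',d['img'][:,:,::-1])
E
```

```text
shift cm [ 5.46e+01 -1.00e-02  2.00e-02] rot deg [ -0.4   0.1 -63.2] shift in goal axes [24.62 48.74  0.32] clock 11.1 j6 -0.93
```

View pics/w3.png

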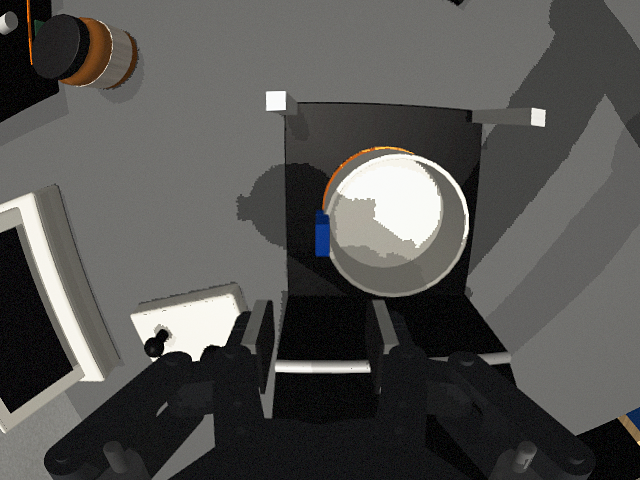

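The white pot stands on the pad (rim centre about (397,225), tab (323,235)). Post tops are at (276,101) and (538,117), which I can use to check the centring.

```bash
python3 - <<'E'
from h import *; from bench import arm,get_image
s=arm.read_state(); d=get_image('wrist'); cv2.imwrite('pics/x.png',d['img'][:,:,::-1])
b=near(blobs(d['img'],*COL['white'],300),(397,225))
c=circ_pts=max(cv2.findContours(b[2].astype(np.uint8),cv2.RETR_EXTERNAL,cv2.CHAIN_APPROX_NONE)[0],key=len)
P=np.array([wz(d,s,p[0],76)[:2] for p in c]); 
for _ in range(5):
    C,r=fit(P); P=P[abs(np.linalg.norm(P-C,axis=1)-r)<2.5]
print('rim',C,r,len(P))
p1,p2=[wz(d,s,u,122)[:2] for u in((276,101),(538,117))]; v=(p1-p2)/np.linalg.norm(p1-p2); 
print(p1,p2,np.linalg.norm(p1-p2),np.degrees(np.arctan2(v[1],v[0])),'pad',(p1+p2)/2+94*np.array([-v[1],v[0]]))
hsv=cv2.cvtColor(d['img'],cv2.COLOR_RGB2HSV);k=cv2.inRange(hsv,(5,120,90),(20,255,255));ys,xs=np.where(k);ok=(xs>318)&(xs<420)&(ys>140)&(ys<215)
Q=np.array([wz(d,s,u,12)[:2] for u in zip(xs[ok],ys[ok])]);print('ring',fit(Q),len(Q))
E
```

```text
rim [468.22271378 290.87881795] 51.3895352315911 130
[541.97362372 188.09468946] [367.60777169 218.00689296] 176.91294546681118 -9.734254649317663 pad [470.68409161 295.69743189]
ring (array([471.60529946, 296.92747597]), np.float64(59.64436198959524)) 347
```

Emit:
drive_tool(deltas=[[[4, 0, 0], [0, 0, 0]], [[4.5, 0, 0], [0, 0, 0]], [[4.5, 0, 0], [0, 0, 0]], [[4.5, 0, 0], [0, 0, 0]], [[4.5, 0, 0], [0, 0, 0]], [[4.5, 0, 0], [0, 0, 0]], [[4.5, 0, 0], [0, 0, 0]], [[4.5, 0, 0], [0, 0, 0]], [[4.5, 0, 0], [0, 0, 0]], [[4.5, 0, 0], [0, 0, 0]], [[4.5, 0, 0], [0, 0, 0]], [[4.5, 0, 0], [0, 0, 0]]])

```text
clock: 12.4
position: [439.5, -241.6, 207.8]
ee_rot: [-0.645, 0.765, 0.001, -0.001]
contact_force: [1.0, -0.3, 0.6]
gripper_width: 40.2
grasp_force: 0.0
```

Emit:
drive_tool(deltas=[[[0, 0, 0], [0, 0, -8]], [[0, 0, 0], [0, 0, -8]], [[0, 0, 0], [0, 0, -8]], [[0, 0, 0], [0, 0, -8]], [[0, 0, 0], [0, 0, -8]], [[0, 0, 0], [0, 0, -8]], [[0, 0, 0], [0, 0, -8]], [[0, 0, 0], [0, 0, -7]], [[0, 0, 0], [0, 0, 0]], [[0, 0, 0], [0, 0, 0]]])

```text
clock: 13.4
position: [440.4, -240.0, 208.2]
ee_rot: [0.949, -0.316, -0.001, 0.0]
contact_force: [0.6, -0.2, -0.5]
gripper_width: 40.2
grasp_force: 0.0
```

```bash
python3 plan.py 441 -250 200 -36.5; python3 - <<'E'
from h import *; from bench import arm,get_image
s=arm.read_state(); d=get_image('wrist'); cv2.imwrite('pics/w4.png',d['img'][:,:,::-1])
for o in wtab(d,s,90): print(o)
b=max(blobs(d['img'],*COL['orange'],300),key=lambda b:b[1][4]*(np.hypot(*(b[0]-(380,240)))<120))
c=max(cv2.findContours(b[2].astype(np.uint8),cv2.RETR_EXTERNAL,cv2.CHAIN_APPROX_NONE)[0],key=len)
P=np.array([wz(d,s,p[0],60)[:2] for p in c])
for _ in range(5):
    C,r=fit(P); P=P[abs(np.linalg.norm(P-C,axis=1)-r)<2.5]
print('rim',C,r,len(P),b[0],b[1])
E
```

```text
shift cm [0.65 0.77 0.82] rot deg [ 0.   0.1 -0.4] shift in goal axes [0.65 0.77 0.82] clock 13.4 j6 1.1
(array([112.,  57.]), np.int32(5078), ((652.701904296875, -199.38986206054688), (57.660423278808594, 68.63764953613281), 48.62725067138672))
(array([149.,  58.]), np.int32(670), ((627.7520751953125, -223.88961791992188), (7.081162929534912, 65.86994934082031), 48.558807373046875))
(array([337.,  82.]), np.int32(619), ((522.6909790039062, -316.6341857910156), (23.54041290283203, 13.699936866760254), 17.32830238342285))
(array([493., 208.]), np.int32(538), ((379.0227355957031, -362.200439453125), (25.032026290893555, 18.34648895263672), 34.70293045043945))
(array([331., 220.]), np.int32(553), ((445.70989990234375, -254.7870635986328), (10.069756507873535, 31.008525848388672), 50.80841064453125))
(array([544., 342.]), np.int32(1875), ((223.22242736816406, -353.71466064453125), (91.35607147216797, 40.4261360168457), 7.842658996582031))
rim [ 471.70729516 -217.31559584] 44.70414252664737 264 [274.685364   210.04068569] [ 220  154  108  112 9217]
```

Emit:
drive_tool(deltas=[[[0.5, 0.4, 0], [0, 0, 2.2]], [[0.5, 0.4, 2], [0, 0, 0]], [[0, 0, 3], [0, 0, 0]], [[0, 0, 3], [0, 0, 0]], [[0, 0, 3], [0, 0, 0]], [[0, 0, 2], [0, 0, 0]], [[0, 0, 1.4], [0, 0, 0]], [[0, 0, 0], [0, 0, 0]], [[0, 0, 0], [0, 0, 0]]])

```text
clock: 14.35
position: [444.3, -253.0, 65.5]
ee_rot: [0.943, -0.334, 0.0, 0.0]
contact_force: [0.1, -0.5, 0.9]
gripper_width: 39.6
grasp_force: 0.0
```

Emit:
drive_tool(deltas=[[[0, 0, 0], [0, 0, 0]], [[0, 0, 0], [0, 0, 0]], [[0, 0, 0], [0, 0, 0]], [[0, 0, 0], [0, 0, 0]], [[0, 0, 0], [0, 0, 0]], [[0, 0, 0], [0, 0, 0]]], claw=0.6)

```text
clock: 14.95
position: [444.6, -252.9, 66.4]
ee_rot: [0.943, -0.333, 0.001, 0.0]
contact_force: [-0.7, -0.6, 6.1]
gripper_width: 8.6
grasp_force: 60.2
```

Emit:
drive_tool(deltas=[[[0, 0, -0.5], [0, 0, 0]], [[0, 0, -1], [0, 0, 0]], [[0, 0, -2], [0, 0, 0]], [[0, 0, -2], [0, 0, 0]], [[0, 0, -2], [0, 0, 0]], [[0, 0, -2], [0, 0, 0]], [[0, 0, -2], [0, 0, 0]], [[0, 0, -2], [0, 0, 0]], [[0, 0, -1.5], [0, 0, 0]], [[0, 0, 0], [0, 0, 0]]])

```text
clock: 15.95
position: [445.0, -252.9, 217.9]
ee_rot: [0.943, -0.333, 0.003, -0.0]
contact_force: [0.5, 0.2, -1.7]
gripper_width: 8.7
grasp_force: 59.2
```

```bash
python3 plan.py 426.1 305.3 220 -99.7
```

```text
shift cm [-36.54 -42.24  -0.3 ] rot deg [-0.3 -0.2 60.8] shift in goal axes [-54.71  11.27  -0.21] clock 15.95 j6 1.09
```

Emit:
drive_tool(deltas=[[[-1.5, -1.8, 0], [0, 0, 0]], [[-2.6, -3, 0], [0, 0, 0]], [[-2.6, -3, 0], [0, 0, 0]], [[-2.6, -3, 0], [0, 0, 0]], [[-2.6, -3, 0], [0, 0, 0]], [[-2.6, -3, 0], [0, 0, 0]], [[-2.6, -3, 0], [0, 0, 0]], [[-2.6, -3, 0], [0, 0, 0]]])

```text
clock: 16.75
position: [432.8, 49.9, 214.5]
ee_rot: [0.943, -0.333, -0.001, 0.0]
contact_force: [1.4, -0.8, -0.7]
gripper_width: 8.8
grasp_force: 59.2
```

Emit:
drive_tool(deltas=[[[-2.6, -3, 0], [0, 0, 0]], [[-2.6, -3, 0], [0, 0, 0]], [[-2.6, -3, 0], [0, 0, 0]], [[-2.6, -3, 0], [0, 0, 0]], [[-2.6, -3, 0], [0, 0, 0]], [[-2.6, -3, 0], [0, 0, 0]], [[-1.2, -1.4, 0], [0, 0, 0]], [[0, 0, 0], [0, 0, 0]]])

```text
clock: 17.55
position: [424.7, 306.7, 214.0]
ee_rot: [0.943, -0.332, -0.0, 0.001]
contact_force: [-0.7, -0.3, -0.6]
gripper_width: 8.8
grasp_force: 59.1
```

Emit:
drive_tool(deltas=[[[0, 0, 0], [0, 0, 5.8]], [[0, 0, 0], [0, 0, 6]], [[0, 0, 0], [0, 0, 6]], [[0, 0, 0], [0, 0, 6]], [[0, 0, 0], [0, 0, 6]], [[0, 0, 0], [0, 0, 6]], [[0, 0, 0], [0, 0, 6]], [[0, 0, 0], [0, 0, 6]], [[0, 0, 0], [0, 0, 6]], [[0, 0, 0], [0, 0, 6]], [[0, 0, 0], [0, 0, 1]], [[0, 0, 0], [0, 0, 0]]])

```text
clock: 18.75
position: [425.1, 304.0, 215.1]
ee_rot: [-0.645, 0.764, 0.0, -0.0]
contact_force: [0.1, 0.6, -0.2]
gripper_width: 8.6
grasp_force: 59.2
```

```bash
python3 plan.py 426.1 305.3 84 -99.7; python3 - <<'E'
from h import *; from bench import arm,get_image
s=arm.read_state(); d=get_image('wrist'); cv2.imwrite('pics/w5.png',d['img'][:,:,::-1])
E
```

```text
shift cm [-0.16 -0.09 13.11] rot deg [ 0. -0. -0.] shift in goal axes [-0.15 -0.08 13.11] clock 18.75 j6 -1.1
```

View pics/w5.png

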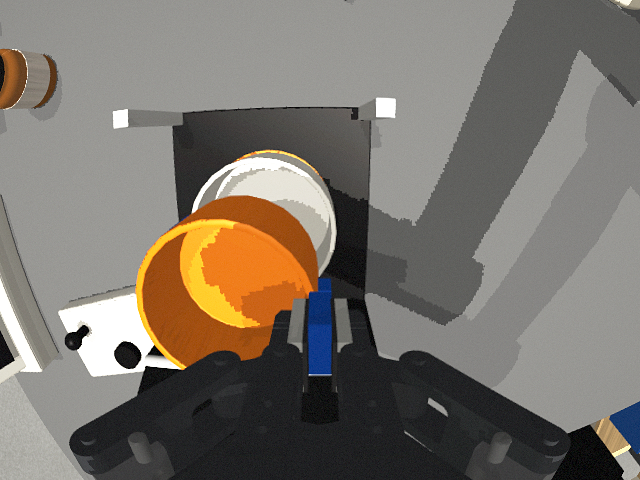

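Orange pot hangs level over the white one. Orange rim points are about (138,290),(175,240),(215,221),(270,236),(306,268),(150,335). White rim points are about (195,208),(215,173),(262,158),(305,170),(330,195),(335,225).

```bash
python3 - <<'E'
from h import *; from bench import arm,get_image
from scipy.optimize import least_squares as L
s=arm.read_state(); d=get_image('wrist'); q=R.from_quat(s['ee_rot'])
for n,z,r,U in(('orange',s['position'][2]-6.4,45,[(138,290),(175,240),(215,221),(270,236),(306,268),(150,335)]),('white',76,60,[(195,208),(215,173),(262,158),(305,170),(330,195),(335,225)])):
    P=np.array([wz(d,s,u,z)[:2] for u in U]); c=L(lambda c:np.linalg.norm(P-c,axis=1)-r,P.mean(0)).x
    print(n,c,(np.linalg.norm(P-c,axis=1)-r).round(1),'tool',q.inv().apply(np.r_[c-s['position'][:2],0]).round(1))
E
```

```text
orange [468.5795198  301.43191641] [ 1.2 -2.   1.1  0.3  0.  -0.1] tool [ -4.6 -43.3  -0. ]
white [470.06064371 298.70855305] [-1.2  0.6 -0.8  0.3  1.4 -2.1] tool [ -2.2 -45.2  -0. ]
```

Emit:
drive_tool(deltas=[[[0.2, -0.1, 2], [0, 0, 0]], [[0, 0, 2], [0, 0, 0]], [[0, 0, 2], [0, 0, 0]], [[0, 0, 2], [0, 0, 0]], [[0, 0, 1.5], [0, 0, 0]], [[0, 0, 1], [0, 0, 0]], [[0, 0, 1], [0, 0, 0]], [[0, 0, 0.6], [0, 0, 0]], [[0, 0, 0.3], [0, 0, 0]], [[0, 0, 0], [0, 0, 0]]])

```text
clock: 19.85
position: [426.0, 302.9, 91.3]
ee_rot: [-0.645, 0.765, -0.0, -0.0]
contact_force: [-0.1, -0.7, -1.7]
gripper_width: 8.5
grasp_force: 59.1
```

```bash
python3 plan.py 426.1 303 83.4 -99.7
```

```text
shift cm [-0.01 -0.01  0.79] rot deg [-0. -0. -0.] shift in goal axes [-0.01 -0.01  0.79] clock 19.85 j6 -1.1
```

Emit:
drive_tool(deltas=[[[0, 0, 0.3], [0, 0, 0]], [[0, 0, 0.3], [0, 0, 0]], [[0, 0, 0.2], [0, 0, 0]], [[0, 0, 0], [0, 0, 0]], [[0, 0, 0], [0, 0, 0]]])

```text
clock: 20.35
position: [425.9, 303.1, 83.5]
ee_rot: [-0.645, 0.765, 0.0, 0.0]
contact_force: [-1.1, -0.8, 0.8]
gripper_width: 8.9
grasp_force: 59.4
```

```bash
python3 plan.py 426.1 303 83.4 -99.7
```

```text
shift cm [ 0.   -0.02  0.01] rot deg [-0.  0. -0.] shift in goal axes [ 0.   -0.02  0.01] clock 20.35 j6 -1.1
```

Emit:
drive_tool(deltas=[[[0, 0, 0], [0, 0, 0]], [[0, 0, 0], [0, 0, 0]], [[0, 0, 0], [0, 0, 0]], [[0, 0, 0], [0, 0, 0]]], claw=4)

```text
clock: 20.75
position: [426.0, 302.9, 83.3]
ee_rot: [-0.645, 0.765, -0.0, 0.0]
contact_force: [-0.1, 0.3, 0.3]
gripper_width: 40.1
grasp_force: 0.0
```

Emit:
drive_tool(deltas=[[[0, 0, -1], [0, 0, 0]], [[0, 0, -3], [0, 0, 0]], [[0, 0, -3], [0, 0, 0]], [[0, 0, -3], [0, 0, 0]], [[0, 0, -2], [0, 0, 0]], [[0, 0, -1], [0, 0, 0]], [[0, 0, 0], [0, 0, 0]]])

```text
clock: 21.45
position: [426.4, 303.4, 215.0]
ee_rot: [-0.645, 0.765, 0.0, 0.002]
contact_force: [0.3, 0.2, -0.6]
gripper_width: 39.9
grasp_force: 0.0
```

```bash
python3 plan.py 520 -317 205 199.5; python3 - <<'E'
from h import *; from bench import arm,get_image
s=arm.read_state(); d=get_image('wrist'); cv2.imwrite('pics/w6.png',d['img'][:,:,::-1])
import pickle; pickle.dump((s,d),open('w6.pkl','wb'))
E
```

```text
shift cm [ 59.57 -19.72   0.85] rot deg [ 0.   0.2 60.8] shift in goal axes [ 11.88 -61.61   1.  ] clock 21.45 j6 -1.1
```

View pics/w6.png

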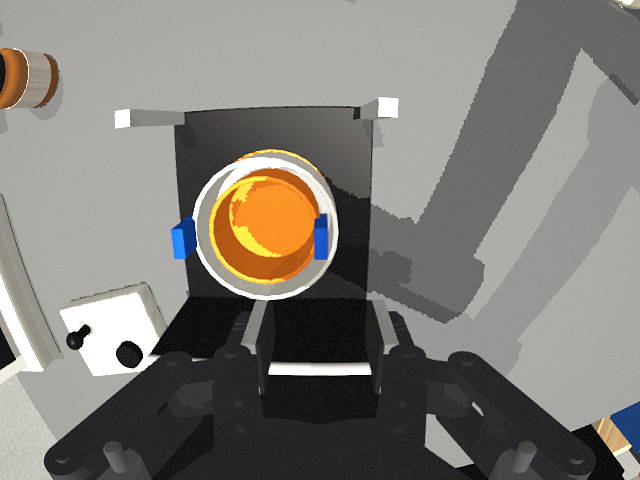

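The orange pot is nested concentrically: orange rim centre about (266,230), white about (266,228), tabs on opposite sides.

Emit:
drive_tool(deltas=[[[3, -1, 0], [0, 0, 0]], [[4.2, -1.4, 0], [0, 0, 0]], [[4.2, -1.4, 0], [0, 0, 0]], [[4.2, -1.4, 0], [0, 0, 0]], [[4.2, -1.4, 0], [0, 0, 0]], [[4.2, -1.4, 0], [0, 0, 0]], [[4.2, -1.4, 0], [0, 0, 0]], [[4.2, -1.4, 0], [0, 0, 0]]])

```text
clock: 22.3
position: [476.6, -36.6, 211.8]
ee_rot: [-0.645, 0.765, 0.001, -0.001]
contact_force: [1.1, 0.8, 0.7]
gripper_width: 40.0
grasp_force: 0.0
```

Emit:
drive_tool(deltas=[[[4.2, -1.4, 0], [0, 0, 0]], [[4.2, -1.4, 0], [0, 0, 0]], [[4.2, -1.4, 0], [0, 0, 0]], [[4.2, -1.4, 0], [0, 0, 0]], [[4.2, -1.4, 0], [0, 0, 0]], [[4.2, -1.4, 0], [0, 0, 0]], [[2.1, -0.6, 0], [0, 0, 0]]])

```text
clock: 23.0
position: [519.3, -321.8, 210.6]
ee_rot: [-0.643, 0.765, 0.002, -0.001]
contact_force: [0.3, -0.3, 0.3]
gripper_width: 40.1
grasp_force: 0.0
```

Emit:
drive_tool(deltas=[[[0, 0, 0], [0, 0, 7.8]], [[0, 0, 0], [0, 0, 8]], [[0, 0, 0], [0, 0, 8]], [[0, 0, 0], [0, 0, 8]], [[0, 0, 0], [0, 0, 8]], [[0, 0, 0], [0, 0, 8]], [[0, 0, 0], [0, 0, 8]], [[0, 0, 0], [0, 0, 5]], [[0, 0, 0], [0, 0, 0]], [[0, 0, 0], [0, 0, 0]]])

```text
clock: 24.0
position: [519.6, -318.8, 211.9]
ee_rot: [-0.17, 0.985, 0.001, -0.001]
contact_force: [0.2, -0.9, 0.6]
gripper_width: 40.3
grasp_force: 0.0
```

```bash
python3 plan.py 520 -317 205 199.5; python3 - <<'E'
from h import *; from bench import arm,get_image
import pickle
s=arm.read_state(); d=get_image('wrist'); cv2.imwrite('pics/w7.png',d['img'][:,:,::-1])
for o in wtab(d,s,86): print(o)
for b in blobs(d['img'],*COL['yellow'],300):
    c=max(cv2.findContours(b[2].astype(np.uint8),cv2.RETR_EXTERNAL,cv2.CHAIN_APPROX_NONE)[0],key=len)
    P=np.array([wz(d,s,p[0],56)[:2] for p in c])
    for _ in range(5):
        C,r=fit(P); P=P[abs(np.linalg.norm(P-C,axis=1)-r)<2]
    print('rim',C,r,len(P),b[0],b[1])
s,d=pickle.load(open('w6.pkl','rb')); print('orange centre',wz(d,s,(266,230),77),'white',wz(d,s,(265.5,228),76))
E
```

```text
shift cm [-0.1   0.15  0.69] rot deg [ 0.1 -0.1  0.1] shift in goal axes [-0.1   0.15  0.69] clock 24.0 j6 -0.94
(array([604.,   4.]), np.int32(364), ((226.5281219482422, -146.7115020751953), (12.665148735046387, 59.817222595214844), 37.14399719238281))
(array([323.,  26.]), np.int32(491), ((373.0866394042969, -367.5389709472656), (21.104671478271484, 17.77539825439453), 19.686180114746094))
(array([317., 234.]), np.int32(511), ((518.9713745117188, -320.6210021972656), (33.399845123291016, 9.652131080627441), 16.69477653503418))
(array([354., 372.]), np.int32(321), ((630.212646484375, -246.44322204589844), (11.137192726135254, 33.45160675048828), 48.784847259521484))
(array([362., 397.]), np.int32(1109), ((657.8660278320312, -222.03309631347656), (54.685890197753906, 32.6956901550293), 47.5212516784668))
rim [ 529.56451743 -348.49619154] 31.44266926733235 115 [280.92803671 222.55687032] [ 245  184   71   77 4141]
rim [ 607.60518031 -488.96950381] 32.399265130447546 63 [122.12338949 244.58671952] [  80  219   74   83 2018]
orange centre [468.27844273 296.49335474  77.        ] white [468.52711809 295.06466791  76.        ]
```

Emit:
drive_tool(deltas=[[[-0.3, -0.1, 0], [0, 0, 4]], [[0, 0, 2], [0, 0, 0]], [[0, 0, 3], [0, 0, 0]], [[0, 0, 3], [0, 0, 0]], [[0, 0, 3], [0, 0, 0]], [[0, 0, 2.5], [0, 0, 0]], [[0, 0, 1.6], [0, 0, 0]], [[0, 0, 0], [0, 0, 0]], [[0, 0, 0], [0, 0, 0]]])

```text
clock: 24.95
position: [523.5, -319.1, 62.4]
ee_rot: [-0.135, 0.991, -0.0, -0.0]
contact_force: [-0.1, -0.7, -0.1]
gripper_width: 40.1
grasp_force: 0.0
```

Emit:
drive_tool(deltas=[[[0, 0, 0], [0, 0, 0]], [[0, 0, 0], [0, 0, 0]], [[0, 0, 0], [0, 0, 0]], [[0, 0, 0], [0, 0, 0]], [[0, 0, 0], [0, 0, 0]], [[0, 0, 0], [0, 0, 0]]], claw=0.6)

```text
clock: 25.55
position: [524.3, -319.3, 63.8]
ee_rot: [-0.135, 0.991, -0.001, 0.001]
contact_force: [-0.2, 1.1, 5.3]
gripper_width: 8.3
grasp_force: 61.0
```

Emit:
drive_tool(deltas=[[[0, 0, -0.5], [0, 0, 0]], [[0, 0, -1], [0, 0, 0]], [[0, 0, -2], [0, 0, 0]], [[0, 0, -2], [0, 0, 0]], [[0, 0, -2], [0, 0, 0]], [[0, 0, -2], [0, 0, 0]], [[0, 0, -2], [0, 0, 0]], [[0, 0, -2], [0, 0, 0]], [[0, 0, -2.5], [0, 0, 0]], [[0, 0, 0], [0, 0, 0]]])

```text
clock: 26.55
position: [524.7, -319.8, 226.6]
ee_rot: [-0.135, 0.991, -0.002, 0.003]
contact_force: [0.3, -0.7, -0.3]
gripper_width: 9.1
grasp_force: 60.3
```

```bash
python3 plan.py 465.5 266.5 220 -9.7; python3 - <<'E'
from h import *; from bench import arm,get_image
s=arm.read_state(); d=get_image('wrist'); cv2.imwrite('pics/w8.png',d['img'][:,:,::-1]); q=R.from_quat(s['ee_rot'])
b=max(blobs(d['img'],*COL['yellow'],300),key=lambda b:b[1][4])
c=max(cv2.findContours(b[2].astype(np.uint8),cv2.RETR_EXTERNAL,cv2.CHAIN_APPROX_NONE)[0],key=len)
P=np.array([wz(d,s,p[0],s['position'][2]-5)[:2] for p in c])
for _ in range(6):
    C,r=fit(P); P=P[abs(np.linalg.norm(P-C,axis=1)-r)<2]
print('rim',C,r,len(P),b[0],b[1],'tool',q.inv().apply(np.r_[C-s['position'][:2],0]).round(1))
E
```

```text
shift cm [-9.95 58.09  0.43] rot deg [  -0.5   -0.3 -154.8] shift in goal axes [-15.72 -56.8    0.66] clock 26.55 j6 -1.02
rim [ 523.38825124 -352.12207481] 30.116505300943427 68 [252.39731498 283.66734642] [  192   218   126   141 11769] tool [  9.9 -30.8   0.1]
```

View pics/w8.png

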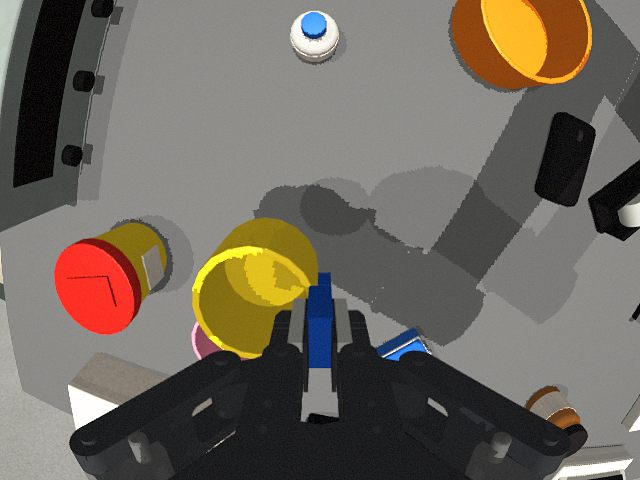

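Emit:
drive_tool(deltas=[[[-0.5, 2.9, 0], [0, 0, 0]], [[-0.7, 4, 0], [0, 0, 0]], [[-0.7, 4, 0], [0, 0, 0]], [[-0.7, 4, 0], [0, 0, 0]], [[-0.7, 4, 0], [0, 0, 0]], [[-0.7, 4, 0], [0, 0, 0]], [[-0.7, 4, 0], [0, 0, 0]], [[-0.7, 4, 0], [0, 0, 0]]])

```text
clock: 27.4
position: [491.4, -5.3, 221.1]
ee_rot: [-0.134, 0.991, 0.0, -0.001]
contact_force: [0.7, -0.3, 0.2]
gripper_width: 8.8
grasp_force: 60.2
```

Emit:
drive_tool(deltas=[[[-0.7, 4, 0], [0, 0, 0]], [[-0.7, 4, 0], [0, 0, 0]], [[-0.7, 4, 0], [0, 0, 0]], [[-0.7, 4, 0], [0, 0, 0]], [[-0.7, 4, 0], [0, 0, 0]], [[-0.7, 4, 0], [0, 0, 0]], [[-0.5, 3, 0], [0, 0, 0]], [[0, 0, 0], [0, 0, 0]]])

```text
clock: 28.2
position: [465.2, 268.7, 220.7]
ee_rot: [-0.136, 0.991, -0.0, -0.001]
contact_force: [-0.9, -0.1, -1.0]
gripper_width: 8.7
grasp_force: 60.2
```

Emit:
drive_tool(deltas=[[[0, 0, 0], [0, 0, -7]], [[0, 0, 0], [0, 0, -7]], [[0, 0, 0], [0, 0, -7]], [[0, 0, 0], [0, 0, -7]], [[0, 0, 0], [0, 0, -7]], [[0, 0, 0], [0, 0, -7]], [[0, 0, 0], [0, 0, -7]], [[0, 0, 0], [0, 0, -7]], [[0, 0, 0], [0, 0, -7]], [[0, 0, 0], [0, 0, -7]], [[0, 0, 0], [0, 0, -7]], [[0, 0, 0], [0, 0, 0]]])

```text
clock: 29.4
position: [465.6, 264.8, 221.2]
ee_rot: [0.722, -0.692, -0.0, 0.001]
contact_force: [-0.3, -0.3, -1.2]
gripper_width: 8.7
grasp_force: 60.2
```

Emit:
drive_tool(deltas=[[[0, 0, 0], [0, 0, -7]], [[0, 0, 0], [0, 0, -7]], [[0, 0, 0], [0, 0, -7]], [[0, 0, 0], [0, 0, -7]], [[0, 0, 0], [0, 0, -7]], [[0, 0, 0], [0, 0, -7]], [[0, 0, 0], [0, 0, -7]], [[0, 0, 0], [0, 0, -7]], [[0, 0, 0], [0, 0, -7]], [[0, 0, 0], [0, 0, -7]], [[0, 0, 0], [0, 0, -7]], [[0, 0, 0], [0, 0, 0]]])

```text
clock: 30.6
position: [465.8, 265.3, 221.6]
ee_rot: [0.996, -0.093, -0.001, 0.001]
contact_force: [0.2, 0.1, -1.7]
gripper_width: 8.8
grasp_force: 60.2
```

```bash
python3 plan.py 465.5 266.5 85.8 -9.7; python3 - <<'E'
from h import *; from bench import arm,get_image
from scipy.optimize import least_squares as L
s=arm.read_state(); d=get_image('wrist'); q=R.from_quat(s['ee_rot']); cv2.imwrite('pics/w9.png',d['img'][:,:,::-1])
# rim pixels read in w8 are fixed in the tool frame (pot is held)
P=np.array([wz(d,s,u,s['position'][2]-7.8)[:2] for u in [(193,295),(215,260),(250,247),(290,263),(316,285),(205,330)]])
c=L(lambda c:np.linalg.norm(P-c,axis=1)-30,P.mean(0)).x
print(c,(np.linalg.norm(P-c,axis=1)-30).round(1),'tool',q.inv().apply(np.r_[c-s['position'][:2],0]).round(1))
E
```

```text
shift cm [-0.04 -0.13 13.58] rot deg [ 0.1  0.1 -1. ] shift in goal axes [-0.05 -0.11 13.58] clock 30.6 j6 0.56
[470.19032804 294.38489484] [ 0.6 -0.2  0.6 -1.5  0.6 -0.9] tool [ -1.1 -29.4  -0. ]
```

Emit:
drive_tool(deltas=[[[0, -0.1, 2], [0, 0, 0]], [[0, 0, 2], [0, 0, 0]], [[0, 0, 2], [0, 0, 0]], [[0, 0, 2], [0, 0, 0]], [[0, 0, 1.5], [0, 0, 0]], [[0, 0, 1], [0, 0, 0]], [[0, 0, 1], [0, 0, 0]], [[0, 0, 1], [0, 0, 0]], [[0, 0, 0.3], [0, 0, 0]], [[0, 0, 0], [0, 0, 0]]])

```text
clock: 31.65
position: [466.3, 266.9, 94.0]
ee_rot: [0.996, -0.092, -0.0, 0.0]
contact_force: [0.0, 0.4, -0.2]
gripper_width: 8.8
grasp_force: 60.3
```

```bash
python3 plan.py 465.5 266.5 85.8 -9.7
```

```text
shift cm [-0.07  0.06  0.82] rot deg [ 0.   0.  -0.9] shift in goal axes [-0.08  0.06  0.82] clock 31.65 j6 0.56
```

Emit:
drive_tool(deltas=[[[0, 0, 0.3], [0, 0, 0]], [[0, 0, 0.3], [0, 0, 0]], [[0, 0, 0.2], [0, 0, 0]], [[0, 0, 0], [0, 0, 0]], [[0, 0, 0], [0, 0, 0]]])

```text
clock: 32.15
position: [466.4, 267.1, 86.4]
ee_rot: [0.996, -0.092, 0.0, -0.0]
contact_force: [-0.1, -0.5, -0.8]
gripper_width: 8.8
grasp_force: 60.3
```

```bash
python3 plan.py 465.5 266.5 85.8 -9.7
```

```text
shift cm [-0.08  0.07  0.06] rot deg [-0.  -0.  -0.8] shift in goal axes [-0.08  0.07  0.06] clock 32.15 j6 0.56
```

Emit:
drive_tool(deltas=[[[0, 0, 0.1], [0, 0, 0]], [[0, 0, 0], [0, 0, 0]]])

```text
clock: 32.35
position: [466.7, 267.2, 85.8]
ee_rot: [0.996, -0.092, 0.0, -0.0]
contact_force: [-0.0, -0.2, 1.1]
gripper_width: 8.7
grasp_force: 60.5
```

Emit:
drive_tool(deltas=[[[0, 0, 0], [0, 0, 0]], [[0, 0, 0], [0, 0, 0]], [[0, 0, 0], [0, 0, 0]]], claw=3.4)

```text
clock: 32.65
position: [466.4, 267.1, 85.3]
ee_rot: [0.996, -0.092, 0.0, -0.0]
contact_force: [-0.4, 0.0, -0.3]
gripper_width: 33.7
grasp_force: 0.0
```

Emit:
drive_tool(deltas=[[[0, 0, -1], [0, 0, 0]], [[0, 0, -3], [0, 0, 0]], [[0, 0, -3], [0, 0, 0]], [[0, 0, -3], [0, 0, 0]], [[0, 0, -3], [0, 0, 0]], [[0, 0, 0], [0, 0, 0]]])

```text
clock: 33.25
position: [468.6, 268.7, 221.1]
ee_rot: [0.996, -0.091, 0.004, -0.004]
contact_force: [0.0, 0.5, 0.2]
gripper_width: 34.0
grasp_force: 0.0
```

```bash
python3 - <<'E'
from h import *; from bench import arm,get_image
import pickle
s=arm.read_state(); d=get_image('wrist'); t=get_image('top'); sc=get_image('scene'); print(s['position'])
pickle.dump((s,d,t,sc),open('w10.pkl','wb'))
a=d['img'][60:360,80:480]; b=sc['img'][90:290,370:620]
b=cv2.resize(b,(375,300)); cv2.imwrite('pics/w10.png',np.hstack([a,b])[:,:,::-1])
# cover free edge: corners in top/scene from first images' boxes
M={n:json.load(open(n+'.json')) for n in('top','scene')}
for u,v in(((92,173),(533.5,118)),((78,253.5),(567,180.5)),((92,173),(567,180.5)),((78,253.5),(533.5,118))): print(tri(M['top'],u,M['scene'],v))
E
```

```text
[468.63636887 268.66796322 221.06490424]
(array([534.37070413, 384.19415213, 435.57769365]), np.float64(41.62633474359968))
(array([464.08837687, 588.4932503 , 109.61066698]), np.float64(56.134150842334414))
(array([595.40623529, 456.59949471, 295.26110658]), np.float64(0.7630735826704016))
(array([407.41876046, 486.17937174, 299.27559444]), np.float64(0.6303388831864467))
```

View pics/w10.png

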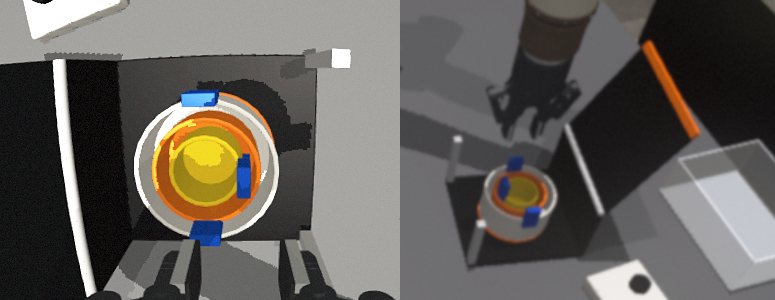

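All three pots are nested upright with the tabs spread out. The cover's free edge is at bay (y, z) of about (177, 297), so its angle is about 2.0 rad. Next I raise the tool, turn it so its x lies along bay +y, go over the edge, and sweep the cover shut from outside.

Emit:
drive_tool(deltas=[[[0, 0, -3], [0, 0, 0]], [[0, 0, -3], [0, 0, 0]], [[0, 0, -3], [0, 0, 0]], [[0, 0, -3], [0, 0, 0]], [[0, 0, -1], [0, 0, 0]]], claw=0)

```text
clock: 33.9
position: [467.1, 267.3, 347.5]
ee_rot: [0.996, -0.092, 0.001, -0.001]
contact_force: [0.2, 0.3, -0.1]
gripper_width: 0.1
grasp_force: 0.0
```

Emit:
drive_tool(deltas=[[[0, 0, 0], [0, 0, -7.6]], [[0, 0, 0], [0, 0, -7.6]], [[0, 0, 0], [0, 0, -7.6]], [[0, 0, 0], [0, 0, -7.6]], [[0, 0, 0], [0, 0, -7.6]], [[0, 0, 0], [0, 0, -7.6]], [[0, 0, 0], [0, 0, -7.6]], [[0, 0, 0], [0, 0, -7.6]], [[0, 0, 0], [0, 0, -7.6]], [[0, 0, 0], [0, 0, -7.6]], [[0, 0, 0], [0, 0, -7.6]], [[0, 0, 0], [0, 0, -7.4]]])

```text
clock: 35.1
position: [465.8, 266.7, 343.1]
ee_rot: [0.762, 0.648, -0.002, -0.0]
contact_force: [1.0, 0.2, 0.8]
gripper_width: -0.3
grasp_force: 0.0
```

```bash
python3 plan.py 508.8 518.8 345 80.3
```

```text
shift cm [25.57  0.2  -0.27] rot deg [-0.2  0.2  0.5] shift in goal axes [ 2.558e+01 -1.000e-02 -1.900e-01] clock 35.1 j6 2.16
```

Emit:
drive_tool(deltas=[[[2, 0, 0], [0, 0, 0.5]], [[3, 0, 0], [0, 0, 0]], [[3, 0, 0], [0, 0, 0]], [[3, 0, 0], [0, 0, 0]], [[3, 0, 0], [0, 0, 0]], [[3, 0, 0], [0, 0, 0]], [[3, 0, 0], [0, 0, 0]], [[3, 0, 0], [0, 0, 0]], [[2.6, 0, 0], [0, 0, 0]], [[0, 0, 0], [0, 0, 0]], [[0, 0, 0], [0, 0, 0]]])

```text
clock: 36.2
position: [510.4, 520.1, 342.4]
ee_rot: [0.766, 0.642, -0.002, 0.0]
contact_force: [-0.2, -0.5, -1.3]
gripper_width: -0.0
grasp_force: 0.0
```

```bash
python3 plan.py 508.8 518.8 265 80.3
```

```text
shift cm [-0.12 -0.12  7.74] rot deg [-0.1  0.2 -0.4] shift in goal axes [-0.15 -0.14  7.74] clock 36.2 j6 1.95
```

Emit:
drive_tool(deltas=[[[0, 0, 2], [0, 0, 0]], [[0, 0, 2], [0, 0, 0]], [[0, 0, 2], [0, 0, 0]], [[0, 0, 1.8], [0, 0, 0]], [[0, 0, 0], [0, 0, 0]]])

```text
clock: 36.7
position: [509.8, 517.3, 264.1]
ee_rot: [0.767, 0.642, -0.003, 0.0]
contact_force: [-0.6, 0.0, -0.3]
gripper_width: 0.3
grasp_force: 0.0
```

Emit:
drive_tool(deltas=[[[-1, 0, 0], [0, 0, 0]], [[-1, 0, 0], [0, 0, 0]], [[-1, 0, 0], [0, 0, 0]], [[-1, 0, 0], [0, 0, 0]], [[-1, 0, 0], [0, 0, 0]], [[-1, 0, 0], [0, 0, 0]]])

```text
clock: 37.3
position: [501.8, 462.9, 273.3]
ee_rot: [0.766, 0.643, 0.007, -0.001]
contact_force: [-3.1, 8.7, 17.6]
gripper_width: 0.3
grasp_force: 1.9
```

Emit:
drive_tool(deltas=[[[-1, 0, 0], [0, 0, 0]], [[-1, 0, 0], [0, 0, 0]], [[-1, 0, 0], [0, 0, 0]], [[-1, 0, 0], [0, 0, 0]], [[-1, 0, 0], [0, 0, 0]], [[-0.4, 0, 0], [0, 0, 0]]])

```text
clock: 37.9
position: [494.7, 409.2, 279.5]
ee_rot: [0.765, 0.643, 0.012, 0.0]
contact_force: [-2.2, 3.4, 25.6]
gripper_width: 0.4
grasp_force: 0.0
```

```bash
python3 plan.py 490 408.4 265 80.3; python3 - <<'E'
# TCP way points in bay (y,z): -y finger corner (11 mm) on the outer face, r from hinge
import numpy as np
for a in range(90,-1,-10):
    t=np.radians(a); r=145
    print(a,(np.array([96-r*np.cos(t)+6*np.sin(t)+11,125+r*np.sin(t)+6*np.cos(t)])/10).round(2))
E
```

```text
shift cm [-0.18 -0.48  1.44] rot deg [ 0.9 -1.  -0.2] shift in goal axes [-0.16 -0.45  1.45] clock 37.9 j6 2.02
90 [11.3 27. ]
80 [ 8.77 26.88]
70 [ 6.3  26.33]
60 [ 3.97 25.36]
50 [ 1.84 23.99]
40 [-2.000e-02  2.228e+01]
30 [-1.56 20.27]
20 [-2.72 18.02]
10 [-3.48 15.61]
0 [-3.8 13.1]
```

Upward force of 25 N: the cover's edge is bearing on the gripper above the fingers. I'll raise the tool so that only the fingertips touch it.

Emit:
drive_tool(deltas=[[[0, 0, -1], [0, 0, 0]], [[0, 0, -1], [0, 0, 0]], [[0, 0, -1], [0, 0, 0]], [[0, 0, -0.5], [0, 0, 0]], [[0, 0, 0], [0, 0, 0]]])

```text
clock: 38.4
position: [491.2, 406.8, 302.5]
ee_rot: [0.766, 0.642, -0.0, 0.0]
contact_force: [0.3, -0.4, -0.5]
gripper_width: -0.4
grasp_force: 0.0
```

```bash
python3 - <<'E'
from h import *; from bench import arm,get_image
M={n:json.load(open(n+'.json')) for n in('top','scene')}; s=arm.read_state(); y=np.array([.168,.986]); print('bay y',(s['position'][:2]-(471,297))@y)
C={}
for n in('top','scene'):
    I=get_image(n)['img']; cv2.imwrite(f'pics/{n}2.png',I[:,:,::-1])
    for b in blobs(I,*COL['orange'],60):
        r=cv2.minAreaRect(np.argwhere(b[2])[:,::-1].astype(np.float32))
        print(n,b[0].round(),b[1][4],np.round(cv2.boxPoints(r)).tolist())
E
```

```text
bay y 111.636487185199
top [116. 215.] 272 [[107.0, 255.0], [121.0, 174.0], [125.0, 174.0], [111.0, 255.0]]
top [185. 240.] 309 [[161.0, 241.0], [183.0, 218.0], [207.0, 242.0], [185.0, 265.0]]
top [378. 292.] 683 [[348.0, 313.0], [355.0, 269.0], [401.0, 277.0], [393.0, 320.0]]
scene [237.  36.] 1037 [[224.0, 0.0], [238.0, -2.0], [251.0, 73.0], [237.0, 75.0]]
scene [409.  22.] 654 [[398.0, 46.0], [405.0, -2.0], [420.0, 0.0], [413.0, 48.0]]
scene [519. 146.] 248 [[501.0, 115.0], [505.0, 113.0], [535.0, 176.0], [532.0, 178.0]]
scene [250. 212.] 1433 [[215.0, 223.0], [238.0, 178.0], [277.0, 197.0], [255.0, 243.0]]
scene [459. 213.] 135 [[439.0, 205.0], [448.0, 196.0], [473.0, 219.0], [464.0, 228.0]]
scene [439. 224.] 126 [[426.0, 214.0], [436.0, 207.0], [453.0, 231.0], [443.0, 238.0]]
```

```bash
python3 - <<'E'
from h import *
M={n:json.load(open(n+'.json')) for n in('top','scene')}
p,e=tri(M['top'],(116,214.5),M['scene'],(518.2,145.7)); y=np.array([.168,.986]); b=(p[:2]-(471,297))@y; print(p,e,'bay y',b,'theta',np.degrees(np.arctan2(p[2]-125,96-b)))
E
```

```text
[488.0497137  397.63870295 310.36063939] 0.7117167076215879 bay y 102.09411301281895 theta 91.8830385630876
```

Emit:
drive_tool(deltas=[[[-1.4, 0, 0.4], [0, 0, 0]], [[-1.4, 0, 0.5], [0, 0, 0]], [[-1.4, 0, 0.3], [0, 0, 0]], [[-1.5, 0, 0.4], [0, 0, 0]], [[-1.4, 0, 0.6], [0, 0, 0]], [[-1.3, 0, 0.6], [0, 0, 0]]])

```text
clock: 39.1
position: [476.7, 324.1, 274.4]
ee_rot: [0.766, 0.643, 0.001, 0.0]
contact_force: [1.8, 0.8, 1.2]
gripper_width: 0.1
grasp_force: 1.0
```

Emit:
drive_tool(deltas=[[[-1.3, 0, 0.8], [0, 0, 0]], [[-1.2, 0, 0.8], [0, 0, 0]], [[-1.1, 0, 1], [0, 0, 0]], [[-1.1, 0, 1], [0, 0, 0]]])

```text
clock: 39.5
position: [468.5, 277.9, 238.0]
ee_rot: [0.766, 0.643, 0.001, -0.0]
contact_force: [0.7, 1.6, 0.6]
gripper_width: 0.2
grasp_force: 0.8
```

```bash
python3 plan.py 467.8 278 238.9 80.3
```

```text
shift cm [-0.01 -0.07 -0.09] rot deg [ 0.1 -0.1 -0.3] shift in goal axes [-0.01 -0.07 -0.09] clock 39.5 j6 2.13
```

Tracking well with light contact. Finishing the arc.

Emit:
drive_tool(deltas=[[[-0.9, 0, 1.2], [0, 0, 0]], [[-0.9, 0, 1.2], [0, 0, 0]], [[-0.7, 0, 1.3], [0, 0, 0]], [[-0.6, 0, 1.3], [0, 0, 0]], [[-0.5, 0, 1.4], [0, 0, 0]], [[-0.4, 0, 1.4], [0, 0, 0]], [[-0.2, 0, 1], [0, 0, 0]], [[-0.1, 0, 1], [0, 0, 0]]])

```text
clock: 40.3
position: [460.6, 235.1, 139.6]
ee_rot: [0.766, 0.643, -0.0, 0.0]
contact_force: [0.7, -0.9, 1.0]
gripper_width: -0.2
grasp_force: 0.7
```

Emit:
drive_tool(deltas=[[[0, 0, 0.5], [0, 0, 0]], [[0, 0, 0.3], [0, 0, 0]], [[0, 0, 0], [0, 0, 0]]])

```text
clock: 40.6
position: [460.4, 235.5, 131.9]
ee_rot: [0.766, 0.643, -0.0, -0.0]
contact_force: [-0.0, -0.6, 0.4]
gripper_width: -0.4
grasp_force: 0.0
```

Emit:
drive_tool(deltas=[[[0, 0, 0.1], [0, 0, 0]], [[0, 0, 0.1], [0, 0, 0]], [[0, 0, 0], [0, 0, 0]]])

```text
clock: 40.9
position: [460.9, 235.9, 131.1]
ee_rot: [0.766, 0.643, 0.001, -0.0]
contact_force: [-1.2, -0.3, 4.1]
gripper_width: 0.2
grasp_force: 1.9
```

Emit:
drive_tool(deltas=[[[0, 0, 0.1], [0, 0, 0]], [[0, 0, 0.1], [0, 0, 0]], [[0, 0, 0], [0, 0, 0]]])

```text
clock: 41.2
position: [461.0, 235.9, 130.9]
ee_rot: [0.766, 0.643, 0.001, 0.0]
contact_force: [-5.2, -0.6, 13.5]
gripper_width: -0.1
grasp_force: 7.2
```

The cover is against its stop (tip at 131 mm, force rising). Backing off and checking.

Emit:
drive_tool(deltas=[[[0, 0, -1], [0, 0, 0]], [[0, 0, -3], [0, 0, 0]], [[0, 0, -4], [0, 0, 0]], [[0, 0, -4], [0, 0, 0]], [[0, 0, -4], [0, 0, 0]], [[0, 0, -4], [0, 0, 0]], [[0, 0, 0], [0, 0, 0]]])

```text
clock: 41.9
position: [463.0, 236.8, 335.0]
ee_rot: [0.766, 0.643, 0.007, 0.001]
contact_force: [0.2, -1.0, -0.1]
gripper_width: 0.1
grasp_force: 0.0
```

```bash
python3 - <<'E'
from h import *; from bench import arm,get_image
M={n:json.load(open(n+'.json')) for n in('top','scene')}; print(arm.read_state()['position'])
for n in('top','scene'):
    I=get_image(n)['img']; cv2.imwrite(f'pics/{n}3.png',I[:,:,::-1])
    for b in blobs(I,*COL['orange'],30):
        q=cv2.boxPoints(cv2.minAreaRect(np.argwhere(b[2])[:,::-1].astype(np.float32)))
        P=[onz(M[n],u,128)[:2] for u in q]; m=[((p-(471,297))@(.986,-.168),(p-(471,297))@(.168,.986)) for p in P]
        if abs(np.mean(m,0)[1])<150: print(n,b[1][4],'bay xy',np.round(m).tolist())
E
```

```text
[463.02393861 236.80736882 334.99642567]
top 387 bay xy [[-94.0, -87.0], [93.0, -86.0], [92.0, -101.0], [-95.0, -102.0]]
scene 655 bay xy [[-669.0, -4.0], [-960.0, 79.0], [-939.0, 130.0], [-652.0, 42.0]]
scene 365 bay xy [[-92.0, -102.0], [-96.0, -85.0], [96.0, -87.0], [99.0, -102.0]]
```

The free edge lies at bay y of about −101 mm at z ≈ 128 mm in both views, so the cover is fully shut.

```bash
python3 -c "
from bench import arm; print(arm.job_done())"
```

```text
the job is handed in; nothing more can be done
None
```

The white, orange and yellow pots are nested upright on the bay pad with the cover fully shut over them, and the job was handed in at about 42 s. While I was pushing the cover, its edge bore on the gripper with about 26 N before I raised the tool.

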